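# Set the length stop of a tube cut-off jig

## Task

Get the tube cut-off jig ready for the next coolant tube. First lower the clear saw guard (the red bar is its handle) gently, without letting it drop, until it rests fully closed; then squeeze the green lock button into the black grip of the telescoping length stop and draw the stop out until its pointer stands inside the red band on the scale. Finish while still holding the grip there with the button squeezed in (a spring pulls the stop back if you let go), and leave everything else on the bench where it is.

Things in the scene. Friction and masses are not known exactly. Their poses are not given: they have to be found in the camera images.
- jig: white base plate of the tube cut-off jig, 220 x 430 x 15 mm, fixed to the table in a place and yaw that vary. Origin on the table surface; the plate reaches 110 mm to either side in x and from -250 to +180 mm in y. Its z is up. Its +y half carries a small saw under the clear guard, its -y half the telescoping length stop and, along the +x edge, the scale. Its -x edge is towards the robot. All offsets here are in this frame
- guard_hinge (a point): middle of the guard's hinge line, at (85, 100, 85) mm in the jig's frame, axes parallel to the jig's; the hinge line runs along jig y
- guard_bar (a point): middle of the guard's red grip bar: round, 12 mm thick, 104 mm long along jig y, carried at both ends by 8 mm struts. The clear guard is 120 mm deep and 126 mm wide with red edges; the bar stands 35 mm above the closed panel and 30 mm beyond its front edge, so with the guard closed it is 150 mm towards jig -x from the hinge and 35 mm above it (120 mm above the table). Open, it has turned about the hinge, front edge up. The axes turn with the guard
- guard (a joint): angle of the guard, rad: 0 closed on its stop, growing as the front edge swings up and back (1.6 at most); starts open at 1.2 to 1.45. The stiff hinge holds the guard when steeply open, but below about 1.1 rad the guard falls by its own weight (0.35 kg) and slams if let go. Lowering it slower than 1.2 rad/s near the stop counts as gentle; below 0.04 rad counts as closed
- boom: telescoping length stop: steel boom with the black grip on its end. Slides out along jig -y, 0 to 140 mm, against a spring (2.3 N at home, 4.4 N fully out); locked at home at the start. Let go when out, it springs back to the lock's catch, 17 mm short of home. Origin on the boom's centre line straight below the grip's middle, at home (30, -90, 34) mm in the jig's frame; axes parallel to the jig's
- grip_center (a point): centre of the black grip, 90 mm above the table. The grip is an upright block 26 mm thick along jig x, 36 mm long along jig y, its top 115 mm and its underside 65 mm above the table; nothing else within 60 mm of it in x stands higher than 65 mm. Pinch it from above across jig x. The green button stands out of its +x face
- button_face (a point): centre of the outer face of the green lock button, 24 x 24 mm, on the +x face of the grip at the height of its centre; released it stands 7 mm proud of the grip (33 mm over both), squeezed in fully it is flush
- button (a joint): travel of the lock button, m: 0 released, 0.007 flush; pressed by a force along jig -x, 4 N to start and 7.5 N for flush (so pinch with about 20 N). With less than 0.005 the stop stays locked at home
- pointer (a point): tip of the black pointer that reaches from the carriage towards jig +x over the scale, 35 mm above the table, in line with the grip's middle in jig y and 72 mm from it in jig x
- mark: red band, 10 mm wide along jig y and 34 mm long along jig x, clipped across the white scale (ticks every 10 mm; the scale's top is 27 mm above the table). Origin in the middle of the band on the scale's top; axes parallel to the jig's. The pointer must stand within 5 mm of it along jig y; it is 60 to 120 mm from the pointer's home
- offcut: short clear tube offcut, 16 mm across, 35 mm high, standing loose on the jig's base plate near the front edge; not part of the job, leave it alone. Origin: centre of its underside
- fan: black square case fan, 120 x 120 x 25 mm, lying loose on the table, left; not part of the job, leave it alone. Origin: centre of its underside
- reservoir: clear tube reservoir with black foot and red cap, 64 mm across, 156 mm high, standing loose, left; not part of the job, leave it alone. Origin: centre of its underside
- coolant: plastic bottle with blue label, 60 mm across, 160 mm high, standing loose, left; not part of the job, leave it alone. Origin: centre of its underside
- driver: screwdriver with yellow handle lying loose, right; not part of the job, leave it alone. Origin: centre of its underside
- module: green circuit stick with an aluminium spreader, 135 x 32 x 7 mm, lying loose, right; not part of the job, leave it alone. Origin: centre of its underside
- card_box: small cardboard parts box, 90 x 60 x 40 mm, loose, right; not part of the job, leave it alone. Origin: centre of its underside

How it is judged:
On the way, in this order (a step that is already met when the one before it is completed fails the run):
1. the guard is lowered onto its stop while the length stop is still home (value of joint guard below 0.04 rad and y of grip_center in the frame of jig above -0.1 m), for 0.2 s.
2. the lock button is squeezed in by the fingers (value of joint button above 0.005 m and contact force between the fingers and boom above 2 N), for 0.05 s.
At the end, for the whole second after the job is handed in: the guard is closed (under 0.04 rad), the pointer stands still within 5 mm of the middle of the red band along the scale, and the fingers still hold the grip (over 4 N) with the button squeezed in by more than 5 mm; no bystander has moved 30 mm (y of pointer in the frame of mark between -0.005 and 0.005 m and value of joint guard below 0.04 rad and value of joint button above 0.005 m and contact force between the fingers and boom above 4 N and linear speed of boom below 0.01 m/s and distance of each of offcut, fan, reservoir, coolant, driver, module, card_box from where it was at the start of the episode below 0.03 m); the arm keeps its last pose, push and grip.
It fails at once if the guard slams: it turns down faster than 1.2 rad/s within 0.15 rad of its stop (value of joint guard below 0.15 rad and velocity of joint guard below -1.2 rad/s).
It fails at once if a bystander is disturbed (moved 30 mm) (distance of any of offcut, fan, reservoir, coolant, driver, module, card_box from where it was at the start of the episode above 0.03 m).
It also fails if it takes over 48 s, if anything falls off the work surface, if the arm or the gripper's body presses on something with over 40 N, if the wrist force passes 120 N, or if a joint passes its speed limit or range.

## Robot

A 7-joint arm with a two-finger parallel gripper is mounted at the origin on the work surface. World frame = base frame: x ahead of the robot, y to its left, z up, the work surface at z = 0. Lengths are in m, angles in rad, forces in N, time in s.
With the tool pointing down it reaches from about 0.425 to 0.925 m from the base axis. Payload 6.8 kg.
Tool frame: the origin (TCP) lies between the finger pads; the fingertips stand 14 mm ahead of it and the grasp point (between the pads) lies 5 mm behind it; z points along the fingers, y is the direction in which the jaws open and shut (so a half turn about z gives the same grasp; the last joint's range is limited). The gripper opens to 85 mm and grips with 20 to 120 N. Pads are 22 mm wide; open, the fingers measure 114 mm over their backs; the gripper's body (76 mm by 85 mm) begins 54 mm behind the grasp point. The pads swing forward as they close: fully open they stand 13 mm farther back than shut.
Start: joints at [1.082, 0.477, 0.022, 1.555, -0.011, 1.109, -0.083], TCP at [0.251, -0.627, 0.245] pointing down, gripper open.
Joint ranges: [-2.96, 2.96], [-0.34, 2.1], [-1.41, 1.46], [0.24, 2.44], [-1.37, 4.51], [0.17, 1.92], [-2.96, 2.96]. Speed limits (rad/s): [2.39, 2.39, 3.14, 3.14, 3.14, 3.14, 3.14].

## Interface

Orientations are given as a unit quaternion [w, x, y, z].
In Python, from station import bot gives the robot as it stands.
- The arm moves only by the shell command python3 -m crank 'ROWS' [FORCE]. ROWS is JSON, a list of rows, each a list of 3 entries, a list of its own where there are three numbers: the shift along the tool's x, y, z in m, then the turn, a rotation vector about the tool's x, y, z in degrees, then the finger opening in m, from 0 to 0.0854. A call has 1 to 10 rows; each row shifts and turns the commanded pose from where the row before left it, along the tool's axes as they then stand; what a row does not reach is not made up. A row lasts 1/8 s, in which the tool goes at most 62.5 mm and 10.7 degrees, less where a joint would pass 70% of its speed; a pose out of reach is approached as far as the arm can. A call is refused whole if a number of a shift passes 0.0625 or a number of a turn 10.7, either way. A call with a gripper value outside its range is refused whole. The fingers move at their own pace and stop on an object; FORCE is the grip in N (left out, the last holds). Time passes only in rows, so rows that do not move let the fingers close. It gives the time, the measured TCP pose, the force and the opening at its end, in the units of the state.
- bot.get_obs(): the state, without advancing time (a new reading comes with each control period).
- bot.read_camera(name): name is "scene" or "top"; returns (picture, depth): 480x640x3 uint8, red, green, blue; 480x640 float32, m along the optical axis (not along the pixel's ray), 0 where there is no reading.
- bot.calibration(name): a dict with "fx", "fy", "cx", "cy" (pixels), "D" ([k1, k2, p1, p2, k3] as OpenCV has them; the pictures are not rectified), "extrinsics" (4x4, takes a point from camera to world coordinates). Camera axes: x right, y down, z forward; pixel columns grow to the right and rows downward; lengths in m; the calibration is good to about 2 mm. A picture is of the moment at which its call begins. calibration takes no time and is no camera call.
- bot.hand_in(): hands the job in, once; it reports no verdict.
The state is a dict: "t": time; "q": joint angles; "joint_vel": joint speeds; "joint_torque": joint torques, N m; "eef_pos": TCP position; "tool_rot": TCP orientation; "contact_force": force on the tool from outside, world axes, zero at the start; "torque": the same for the moment, N m; "gripper_width": opening from 0.0 (shut) to 1.0 (fully open).
Only numpy, scipy, OpenCV 4.12 (cv2) and the standard library are available. Lean on these libraries where they do the work, as an engineer would, in place of code of your own. Each camera call takes 0.05 s, during which the arm holds its last target.

## Working session

There is one attempt and no reset: what is moved stays moved. The work goes in short steps, Python scripts to look and compute and a shell command to move; the robot and the scene stay as the last step left them, time stands still between calls to the robot, and variables do not carry over. Pictures are saved under pics/ and viewed, and the job is handed in when it is done.

```bash
ls; mkdir -p pics; python3 - <<'E'
from station import bot
import cv2,numpy as np
print(bot.get_obs())
for n in("scene","top"):
    im,d=bot.read_camera(n); c=bot.calibration(n); print(n,c)
    cv2.imwrite(f"pics/{n}0.png",im[:,:,::-1]); np.savez(f"pics/{n}0.npz",im=im,d=d)
E
```

```text
pics
{'t': 0.0, 'q': array([ 1.08191163,  0.47778627,  0.02234381,  1.55644932, -0.01147805,
        1.10930058, -0.08305842]), 'joint_vel': array([-1.03349733e-03,  1.74660713e-04, -2.43110681e-03,  1.53033025e-03,
       -6.47663072e-04,  6.71835064e-06, -2.38980429e-04]), 'joint_torque': array([-1.24675244e-03, -5.96459699e+01,  1.60714701e+00, -2.81201327e+01,
        1.24574019e-02,  9.35408782e-03,  8.25244172e-06]), 'eef_pos': array([ 0.25063301, -0.62613525,  0.24433596]), 'tool_rot': array([-8.73156498e-04,  9.81923092e-01,  1.89278151e-01, -2.47720528e-04]), 'contact_force': array([ 0.21853742,  0.19228453, -0.49075644]), 'torque': array([ 0.02091926, -0.03087088, -0.0184127 ]), 'gripper_width': 0.9988830619386927}
scene {'fx': 442.8137959076467, 'fy': 442.8137959076467, 'cx': 327.4828565502405, 'cy': 239.35464966872783, 'D': array([-0.01396264,  0.        ,  0.        ,  0.        ,  0.        ]), 'extrinsics': array([[ 7.85726437e-01,  3.66807502e-01, -4.98082545e-01,
         1.14386560e+00],
       [ 6.18574005e-01, -4.65397351e-01,  6.33065167e-01,
        -7.72916698e-01],
       [ 4.06755552e-04, -8.05516953e-01, -5.92572589e-01,
         8.51952117e-01],
       [ 0.00000000e+00,  0.00000000e+00,  0.00000000e+00,
         1.00000000e+00]])}
top {'fx': 567.9392048425368, 'fy': 567.9392048425368, 'cx': 313.9159491843046, 'cy': 233.45200961260585, 'D': array([0.01381086, 0.        , 0.        , 0.        , 0.        ]), 'extrinsics': array([[-0.00778522, -0.99537954,  0.09570247,  0.38001269],
       [-0.99993724,  0.0069782 , -0.00876439,  0.05855569],
       [ 0.00805606, -0.0957647 , -0.9953714 ,  1.64632955],
       [ 0.        ,  0.        ,  0.        ,  1.        ]])}
```

View pics/scene0.png

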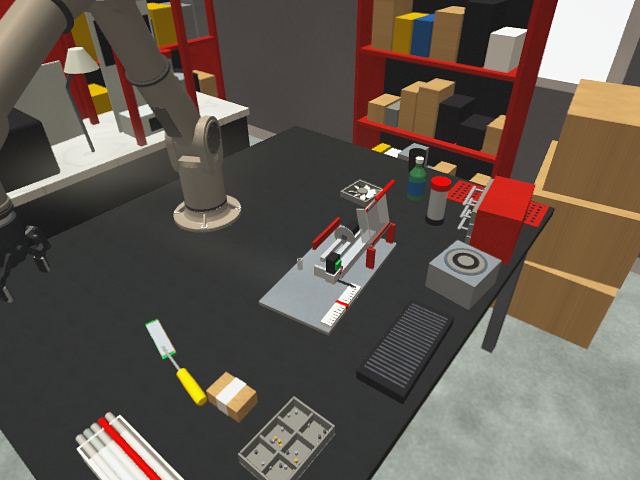

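View pics/top0.png

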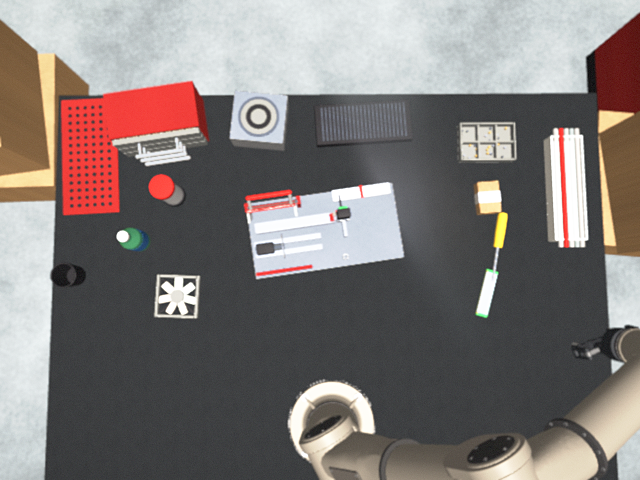

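The jig is central, with the guard open at around top px (272,200), the grip with its green button at about (343,211), and the red band on the scale at about (361,191). There is also a red rail on the front edge at (285,270). I'll measure each of these.

```bash
cat > h.py <<'E'
import numpy as np,cv2
from station import bot
def ray(n,px):
    c=bot.calibration(n);K=np.array([[c['fx'],0,c['cx']],[0,c['fy'],c['cy']],[0,0,1]])
    p=cv2.undistortPoints(np.array(px,float).reshape(-1,1,2),K,c['D']).reshape(-1,2)
    E=c['extrinsics'];d=np.c_[p,np.ones(len(p))]@E[:3,:3].T
    return E[:3,3],d
def onz(n,px,z):
    o,d=ray(n,px);s=(z-o[2])/d[:,2];return o+d*s[:,None]
def atd(n,px,dep):
    o,d=ray(n,px);return o+d*np.array(dep).reshape(-1,1)
def two(pa,pb):
    oa,da=ray('scene',[pa]);ob,db=ray('top',[pb]);A=np.c_[da[0],-db[0]]
    s=np.linalg.lstsq(A,ob-oa,rcond=None)[0];a=oa+s[0]*da[0];b=ob+s[1]*db[0];return (a+b)/2,np.linalg.norm(a-b)
E
python3 - <<'E'
import cv2,numpy as np
a=np.load('pics/top0.npz');im=a['im'];
cv2.imwrite('pics/t_zoom.png',cv2.resize(im[170:290,230:420,::-1],None,fx=4,fy=4,interpolation=cv2.INTER_NEAREST))
a=np.load('pics/scene0.npz');im=a['im'];
cv2.imwrite('pics/s_zoom.png',cv2.resize(im[170:340,250:420,::-1],None,fx=3.5,fy=3.5,interpolation=cv2.INTER_NEAREST))
E
```

```text
(no output)
```

View pics/t_zoom.png

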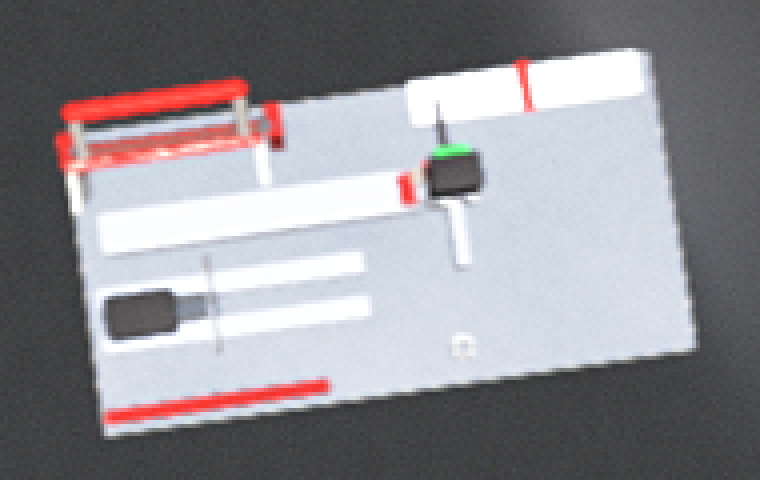

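View pics/s_zoom.png

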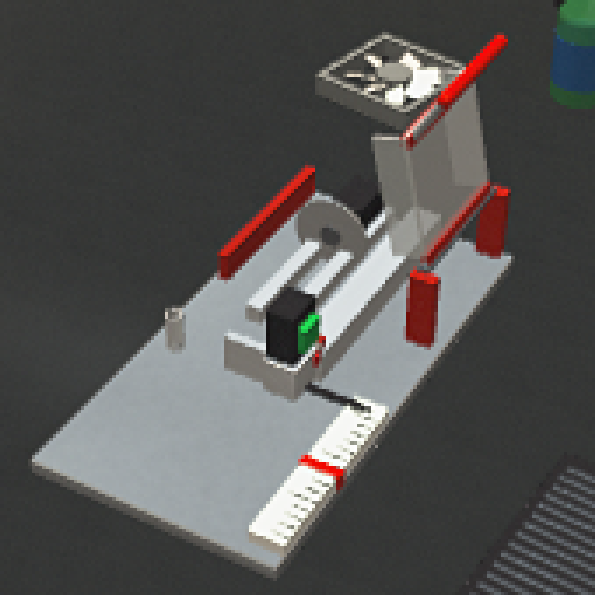

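```bash
cat > jig.py <<'E'
from h import *
a=np.load('pics/top0.npz');im=a['im'];d=a['d']
g=im.astype(int).min(2); 
m=(im.astype(int).max(2)>120).astype(np.uint8); 
cs,_=cv2.findContours(m,cv2.RETR_EXTERNAL,cv2.CHAIN_APPROX_NONE)
c=max([c for c in cs if cv2.pointPolygonTest(c,(370.,235.),False)>0],key=len).reshape(-1,2).astype(float)
Z=lambda x,y:np.array([230+(x-2)/4,170+(y-2)/4])
segs={'front':(Z(120,433),Z(680,350)),'right':(Z(692,335),Z(652,70)),'left':(Z(80,230),Z(103,420))}
L={}
for k,(p,q) in segs.items():
    u=(q-p)/np.linalg.norm(q-p);r=c-p;t=r@u;n=abs(r[:,0]*u[1]-r[:,1]*u[0])
    s=c[(t>0)&(t<np.linalg.norm(q-p))&(n<2)]
    w=onz('top',s,0.015)[:,:2]
    L[k]=cv2.fitLine(w.astype(np.float32),cv2.DIST_HUBER,0,1e-4,1e-4).ravel(); print(k,len(s),L[k],np.degrees(np.arctan2(L[k][1],L[k][0])))
def X(a,b):
    A=np.c_[a[:2],-b[:2]];s=np.linalg.solve(A,b[2:]-a[2:]);return a[2:]+s[0]*a[:2]
fr=X(L['front'],L['right']);fl=X(L['front'],L['left']);print(fr,fl,np.linalg.norm(fr-fl))
ey=(fl-fr)/np.linalg.norm(fl-fr);yaw=np.arctan2(-ey[0],ey[1]);ex=np.array([ey[1],-ey[0]])
mid=(fl+fr)/2; O=mid+ex*.11+ey*.035
print('yaw',np.degrees(yaw),'O',O)
np.savez('jig.npz',O=O,yaw=yaw)
def toj(p): r=np.asarray(p)[...,:2]-O; return np.stack([r@ex,r@ey],-1)
# depth check
for nm,(z) in {'grip':(455,175),'bar':(155,100),'frontrail':(215,402),'band':(526,86),'plate':(560,250),'offcut':(462,345)}.items():
    p=Z(*z);dd=d[int(round(p[1])),int(round(p[0]))];w=atd('top',[p],[dd])[0];print(nm,p,w,toj(w))
def cen(mask):
    ys,xs=np.nonzero(mask);return np.array([xs.mean(),ys.mean()]),len(xs)
r,gq,b=[im[...,i].astype(int) for i in range(3)]
red=(r>130)&(r-gq>70)&(r-b>70);grn=(gq-r>60)&(gq-b>60)
mk=np.zeros(red.shape,bool)
def box(m,x0,y0,x1,y1):
    k=np.zeros(m.shape,bool);k[y0:y1,x0:x1]=1;return m&k
p,n=cen(box(red,352,180,370,202));w=onz('top',[p],.027)[0];print('band',p,n,w,toj(w))
p,n=cen(box(grn,330,200,352,215));w=onz('top',[p],.102)[0];print('btn top edge',p,n,w,toj(w))
p,n=cen(box(red,244,188,294,200));print('bar',p,n)
dk=(im.astype(int).max(2)<90);p,n=cen(box(dk,337,207,351,219));w=onz('top',[p],.115)[0];print('griptop',p,n,w,toj(w))
a=np.load('pics/scene0.npz');im=a['im'];d=a['d']
r,gq,b=[im[...,i].astype(int) for i in range(3)]
red=(r>130)&(r-gq>70)&(r-b>70);grn=(gq-r>60)&(gq-b>60)
Zs=lambda x,y:np.array([250+(x-1.75)/3.5,170+(y-1.75)/3.5])
p,n=cen(box(red,330,295,355,315));w=onz('scene',[p],.027)[0];print('s band',p,n,w,toj(w))
p,n=cen(box(grn,330,255,345,275));w=atd('scene',[p],d[int(p[1]),int(p[0])])[0];print('s btn',p,n,w,toj(w))
for nm,z in {'bar':(470,72),'barL':(410,137),'barR':(503,40),'rail':(268,220),'railtop':(268,205),'gripL':(270,320),'plate':(150,440)}.items():
    p=Zs(*z);dd=d[int(round(p[1])),int(round(p[0]))];w=atd('scene',[p],[dd])[0];print('s',nm,w,toj(w))
for z in((35,462),(277,572),(510,262)):
    w=onz('scene',[Zs(*z)],.015)[0];print('s corner',w,toj(w))
E
python3 jig.py
```

```text
front 140 [ 1.3833420e-01 -9.9038559e-01  4.3756625e-01  6.7997309e-05] -82.04853
right 67 [ 0.99165577  0.12891409  0.5744558  -0.19976074] 7.406846
left 47 [0.9902199  0.13951561 0.48753023 0.2224312 ] 8.019817
[ 0.46742126 -0.21367511] [0.40807092 0.2112359 ] 0.42903593
yaw 7.951464 O [0.5418469  0.04866065]
grip [343.25 213.25] [ 0.58260213 -0.03546051  0.10945167] [ 0.02872659 -0.08895024]
bar [268.25 194.5 ] [0.6122954  0.15896533 0.24989892] [0.08503012 0.09949873]
frontrail [283.25 270.  ] [0.43128867 0.13156807 0.04452696] [-0.09802632  0.0974043 ]
band [361. 191.] [ 0.65788676 -0.09259287  0.02685857] [ 0.09538404 -0.15594775]
plate [369.5 232. ] [ 0.53975178 -0.11617288  0.01700713] [-0.02487706 -0.16295894]
offcut [345.   255.75] [ 0.47149489 -0.04434706  0.02063668] [-0.08254174 -0.08238142]
band [360.66666667 190.1       ] 30 [ 0.66049751 -0.09165772  0.027     ] [ 0.09809906 -0.15538274]
btn top edge [342.61904762 207.14285714] 21 [ 0.60049376 -0.03439798  0.102     ] [ 0.04659319 -0.09037294]
bar [268.50185874 194.66171004] 269
griptop [342.24590164 213.36065574] 61 [
[... 259 characters left out ...]
95921]
s bar [0.61422568 0.14834298 0.24526946] [0.08547241 0.08871149]
s barL [0.59517813 0.09726616 0.2034082 ] [0.05954232 0.04076067]
s barR [0.60652478 0.21019994 0.24414785] [0.08640248 0.15103903]
s rail [0.43465578 0.12125461 0.03985682] [-0.0961183   0.08672421]
s railtop [0.42380868 0.13497059 0.04418519] [-0.10496372  0.10180884]
s gripL [ 0.57629405 -0.05509864  0.10750207] [ 0.01976253 -0.10752694]
s plate [ 0.52071933 -0.13630159  0.01051405] [-0.04651102 -0.18026129]
s corner [ 0.47113365 -0.21235608  0.015     ] [-0.1061409  -0.24872517]
s corner [ 0.68478311 -0.18458065  0.015     ] [ 0.10929675 -0.2507718 ]
s corner [0.62396021 0.23214385 0.015     ] [0.10670587 0.17036004]
```

The jig is at (0.542, 0.049) with yaw 7.95°. The front-edge length comes out at 429 mm against 430 mm, and the grip, band and bar depths agree with the given sizes. The bar sits at jig (85, 100, ~242), so the guard is at about 1.34 rad. The band is at jig y ≈ -154.5 mm.

First I'll raise the tool and turn it so the jaws lie along jig x.

```bash
python3 -m crank '[[[0,0,-0.012],[0,0,-9.52],0.05],[[0,0,-0.012],[0,0,-9.52],0.05],[[0,0,-0.012],[0,0,-9.52],0.05],[[0,0,-0.012],[0,0,-9.52],0.05],[[0,0,-0.012],[0,0,-9.52],0.05],[[0,0,-0.012],[0,0,-9.52],0.05],[[0,0,-0.012],[0,0,-9.52],0.05],[[0,0,-0.012],[0,0,-9.52],0.05]]' 30
cat > st.py <<'E'
from h import *
from scipy.spatial.transform import Rotation as R
j=np.load('jig.npz');O=j['O'];y=float(j['yaw']);ex=np.array([np.cos(y),np.sin(y)]);ey=np.array([-ex[1],ex[0]])
o=bot.get_obs();p=o['eef_pos'];q=R.from_quat(o['tool_rot'][[1,2,3,0]]).as_matrix()
r=p[:2]-O
print('t',o['t'],'jig xyz mm',np.round(1000*np.array([r@ex,r@ey,p[2]]),1),'toolx·jigy,tooly·jigx',q[:2,0]@ey,q[:2,1]@ex,'yawerr deg',np.degrees(np.arctan2(q[:2,1]@ey,q[:2,1]@ex)),'z',q[:,2].round(3))
print('q',o['q'].round(2),'F',o['contact_force'].round(1),'w mm',85.4*o['gripper_width'])
E
python3 st.py
```

```text
t: 1.1
eef_pos: [0.2507, -0.6264, 0.3411]
tool_rot: [-0.001, 0.654, 0.756, 0.0]
contact_force: [0.8, -0.8, 0.1]
gripper_width: 0.584
t 1.1 jig xyz mm [-381.7 -628.3  341.1] toolx·jigy,tooly·jigx 0.9999821862154435 0.9999827537377806 yawerr deg 0.3358902288616026 z [-0.001  0.001 -1.   ]
q [ 1.27  0.43 -0.24  1.42  0.1   1.31  1.16] F [ 0.8 -0.8  0.1] w mm 49.845902755957056
```

```bash
python3 -m crank '[[[0.045,0.029,0],[0,0,0],0.05],[[0.045,0.029,0],[0,0,0],0.05],[[0.045,0.029,0],[0,0,0],0.05],[[0.045,0.029,0],[0,0,0],0.05],[[0.045,0.029,0],[0,0,0],0.05],[[0.045,0.029,0],[0,0,0],0.05],[[0.045,0.029,0],[0,0,0],0.05],[[0.045,0.029,0],[0,0,0],0.05],[[0.045,0.029,0],[0,0,0],0.05],[[0.045,0.029,0],[0,0,0],0.05]]'
python3 st.py
```

```text
t: 2.35
eef_pos: [0.4758, -0.1392, 0.3411]
tool_rot: [-0.0, 0.656, 0.754, -0.0]
contact_force: [0.9, -1.1, 0.6]
gripper_width: 0.587
t 2.35 jig xyz mm [ -91.4 -176.9  341.1] toolx·jigy,tooly·jigx 0.9999999609554304 0.9999999357119786 yawerr deg 0.009608776683830733 z [-0. -0. -1.]
q [ 0.69  0.14 -0.59  1.82  0.08  1.21  0.22] F [ 0.9 -1.1  0.6] w mm 50.14728255345035
```

```bash
python3 -m crank '[[[0.046,0.029,0],[0,0,0],0.05],[[0.046,0.029,0],[0,0,0],0.05],[[0.046,0.03,0],[0,0,0],0.05],[[0.046,0.03,0],[0,0,0],0.05],[[0.046,0.029,0],[0,0,0],0.05],[[0.046,0.029,0],[0,0,0],0.05],[[0,0,0],[0,0,0],0.05]]'
python3 st.py; python3 - <<'E'
from h import *
for n in("scene","top"):
    im,d=bot.read_camera(n);np.savez(f"pics/{n}1.npz",im=im,d=d)
    if n=='scene':cv2.imwrite('pics/s1.png',cv2.resize(im[100:320,250:470,::-1],None,fx=2.7,fy=2.7))
    else:cv2.imwrite('pics/t1.png',cv2.resize(im[130:290,220:420,::-1],None,fx=3.7,fy=3.7))
E
```

```text
t: 3.22
eef_pos: [0.6111, 0.1625, 0.3404]
tool_rot: [-0.002, 0.653, 0.757, 0.001]
contact_force: [-1.4, -0.1, 0.0]
gripper_width: 0.585
t 3.225 jig xyz mm [ 84.3 103.1 340.4] toolx·jigy,tooly·jigx 0.9999649296927758 0.9999696912822638 yawerr deg 0.4397853513305033 z [-0.002  0.003 -1.   ]
q [ 0.16  0.42 -0.72  1.51  0.28  1.32 -0.44] F [-1.4 -0.1  0. ] w mm 49.92902953539282
```

View pics/s1.png

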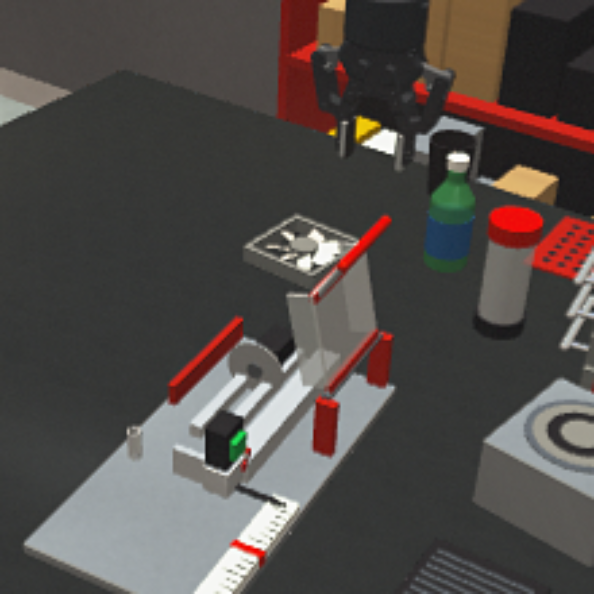

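View pics/t1.png

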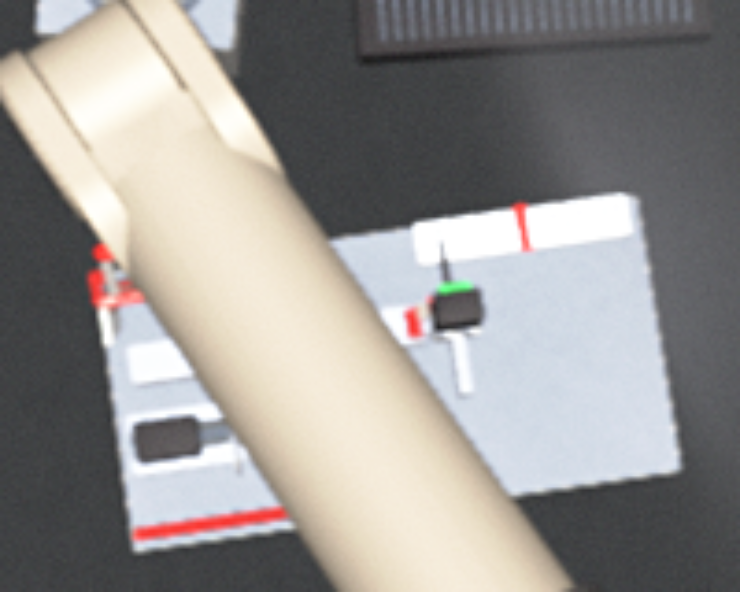

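The scene picture shows the open fingers centred above the bar, with the bar middle at about crop px (350,258). I'll go down over the bar.

```bash
python3 -m crank '[[[-0.003,0.001,0.02],[0,0,0],0.05],[[0,0,0.025],[0,0,0],0.05],[[0,0,0.025],[0,0,0],0.05],[[0,0,0.02],[0,0,0],0.05],[[0,0,0.015],[0,0,0],0.05],[[0,0,0],[0,0,0],0.05]]'
python3 st.py; python3 - <<'E'
from h import *
for n in("scene",):
    im,d=bot.read_camera(n);np.savez(f"pics/{n}2.npz",im=im,d=d)
    cv2.imwrite('pics/s2.png',cv2.resize(im[120:290,300:440,::-1],None,fx=3.5,fy=3.5))
E
```

```text
t: 4.08
eef_pos: [0.6125, 0.1534, 0.235]
tool_rot: [-0.001, 0.656, 0.754, -0.001]
contact_force: [0.6, 0.5, 0.7]
gripper_width: 0.584
t 4.075 jig xyz mm [ 84.4  94.  235. ] toolx·jigy,tooly·jigx 0.9999998966758709 0.9999977682530043 yawerr deg -0.0010436706789561097 z [-0.002 -0.001 -1.   ]
q [ 0.15  0.5  -0.68  1.64  0.34  1.13 -0.49] F [0.6 0.5 0.7] w mm 49.83776414913851
```

View pics/s2.png

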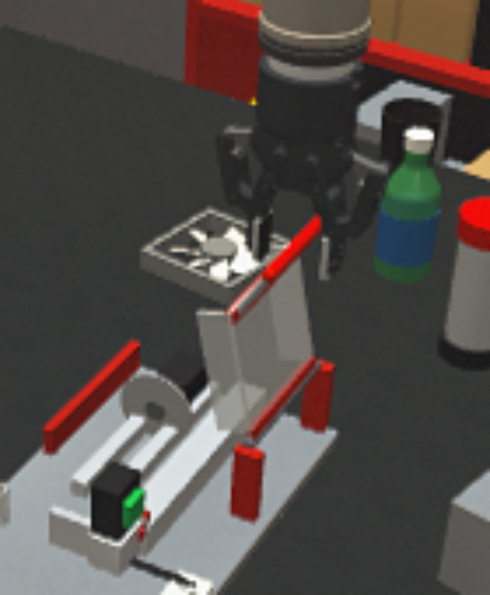

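The bar lies between the fingers, with one on either side. I'll close on it.

```bash
python3 -m crank '[[[0,0,0],[0,0,0],0.0],[[0,0,0],[0,0,0],0.0],[[0,0,0],[0,0,0],0.0],[[0,0,0],[0,0,0],0.0],[[0,0,0],[0,0,0],0.0],[[0,0,0],[0,0,0],0.0]]' 30
python3 st.py
```

```text
t: 4.88
eef_pos: [0.6134, 0.1544, 0.2372]
tool_rot: [0.0, 0.656, 0.755, 0.001]
contact_force: [-0.8, -0.2, 4.6]
gripper_width: 0.129
t 4.875 jig xyz mm [ 85.5  94.8 237.2] toolx·jigy,tooly·jigx 0.9999998946690815 0.9999990459756135 yawerr deg 0.025054820729182036 z [ 0.001  0.    -1.   ]
q [ 0.15  0.5  -0.69  1.64  0.34  1.13 -0.49] F [-0.8 -0.2  4.6] w mm 10.977907202088018
```

The fingers hold at an 11 mm opening, which fits the 12 mm bar. Next I'll work out the arc steps.

```bash
python3 - <<'E'
import numpy as np
f0=np.arctan2(35,150);ph=np.r_[np.linspace(np.pi/2,.55,17),np.linspace(.55,f0,9)[1:]]
r=154.03;x=-r*np.cos(ph);z=r*np.sin(ph)
for i in range(len(ph)-1): print(i,round(ph[i+1]-f0,3),'y %.1f z %.1f'%(x[i+1]-x[i],-(z[i+1]-z[i])))
E
```

```text
0 1.278 y -9.8 z 0.3
1 1.214 y -9.8 z 0.9
2 1.15 y -9.7 z 1.6
3 1.086 y -9.6 z 2.2
4 1.023 y -9.4 z 2.8
5 0.959 y -9.2 z 3.4
6 0.895 y -9.0 z 4.0
7 0.831 y -8.7 z 4.5
8 0.767 y -8.4 z 5.1
9 0.704 y -8.1 z 5.6
10 0.64 y -7.7 z 6.1
11 0.576 y -7.3 z 6.6
12 0.512 y -6.9 z 7.0
13 0.448 y -6.4 z 7.5
14 0.385 y -5.9 z 7.8
15 0.321 y -5.4 z 8.2
16 0.281 y -3.1 z 5.3
17 0.241 y -2.9 z 5.4
18 0.2 y -2.7 z 5.6
19 0.16 y -2.5 z 5.7
20 0.12 y -2.2 z 5.8
21 0.08 y -2.0 z 5.8
22 0.04 y -1.8 z 5.9
23 0.0 y -1.5 z 6.0
```

```bash
python3 -m crank '[[[0,-0.0098,0.0003],[0,0,0],0.0],[[0,-0.0098,0.0009],[0,0,0],0.0],[[0,-0.0097,0.0016],[0,0,0],0.0],[[0,-0.0096,0.0022],[0,0,0],0.0],[[0,-0.0094,0.0028],[0,0,0],0.0],[[0,0,0],[0,0,0],0.0]]' 
python3 st.py
```

```text
t: 5.62
eef_pos: [0.5634, 0.1473, 0.2279]
tool_rot: [-0.001, 0.656, 0.755, -0.001]
contact_force: [-2.0, 0.1, 2.9]
gripper_width: 0.12
t 5.625 jig xyz mm [ 35.   94.7 227.9] toolx·jigy,tooly·jigx 0.999999266889375 0.9999957571745299 yawerr deg 0.06319394594301575 z [-0.003 -0.001 -1.   ]
q [ 0.18  0.43 -0.71  1.76  0.32  1.07 -0.5 ] F [-2.   0.1  2.9] w mm 10.260145142047664
```

```bash
python3 -m crank '[[[0,-0.0092,0.0034],[0,0,0],0.0],[[0,-0.009,0.004],[0,0,0],0.0],[[0,-0.0087,0.0045],[0,0,0],0.0],[[0,-0.0084,0.0051],[0,0,0],0.0],[[0,-0.0081,0.0056],[0,0,0],0.0],[[0,0,0],[0,0,0],0.0]]' 
python3 st.py; python3 - <<'E'
from h import *
for n in("scene",):
    im,d=bot.read_camera(n)
    cv2.imwrite('pics/s3.png',cv2.resize(im[120:290,290:430,::-1],None,fx=3.5,fy=3.5))
E
```

```text
t: 6.38
eef_pos: [0.5208, 0.1413, 0.205]
tool_rot: [-0.001, 0.656, 0.755, -0.001]
contact_force: [-1.9, 1.4, 0.7]
gripper_width: 0.13
t 6.375 jig xyz mm [ -8.1  94.6 205. ] toolx·jigy,tooly·jigx 0.999999473108384 0.9999967201980435 yawerr deg 0.05607303087584351 z [-0.002 -0.001 -1.   ]
q [ 0.2   0.39 -0.72  1.88  0.31  0.98 -0.52] F [-1.9  1.4  0.7] w mm 11.072097104102541
```

View pics/s3.png

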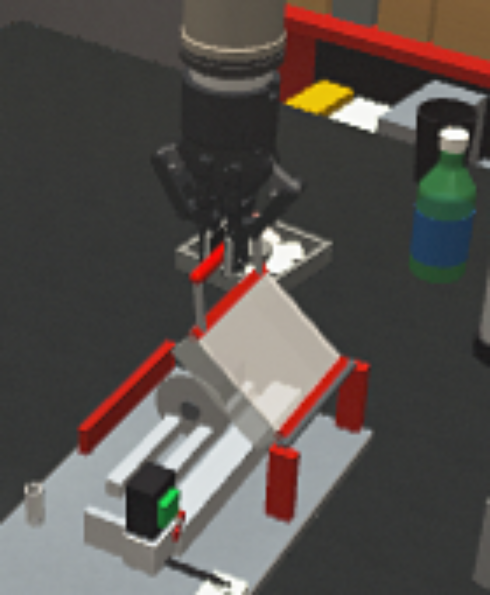

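The guard is following, and the bar is still in the fingers at about crop px (215,262). Carrying on along the arc.

```bash
python3 -m crank '[[[0,-0.0077,0.0061],[0,0,0],0.0],[[0,-0.0073,0.0066],[0,0,0],0.0],[[0,-0.0069,0.007],[0,0,0],0.0],[[0,-0.0064,0.0075],[0,0,0],0.0],[[0,-0.0059,0.0078],[0,0,0],0.0],[[0,-0.0054,0.0082],[0,0,0],0.0],[[0,0,0],[0,0,0],0.0]]' 
python3 st.py; python3 -m crank '[[[0,-0.0031,0.0053],[0,0,0],0.0],[[0,-0.0029,0.0054],[0,0,0],0.0],[[0,-0.0027,0.0056],[0,0,0],0.0],[[0,-0.0025,0.0057],[0,0,0],0.0],[[0,-0.0022,0.0058],[0,0,0],0.0],[[0,0,0],[0,0,0],0.0]]' 
python3 st.py
```

```text
t: 7.3
eef_pos: [0.4825, 0.1358, 0.1618]
tool_rot: [-0.0, 0.656, 0.755, -0.0]
contact_force: [1.1, 2.1, -1.8]
gripper_width: 0.123
t 7.3 jig xyz mm [-46.7  94.5 161.8] toolx·jigy,tooly·jigx 0.9999997343048999 0.9999993092036391 yawerr deg 0.04117886521258676 z [-0.001 -0.    -1.   ]
q [ 0.2   0.39 -0.72  2.01  0.33  0.87 -0.56] F [ 1.1  2.1 -1.8] w mm 10.4834218405293
t: 8.05
eef_pos: [0.4692, 0.1339, 0.1342]
tool_rot: [-0.0, 0.656, 0.755, -0.0]
contact_force: [-0.5, 2.2, -2.8]
gripper_width: 0.123
t 8.05 jig xyz mm [-60.2  94.5 134.2] toolx·jigy,tooly·jigx 0.9999997826595349 0.9999990774741663 yawerr deg 0.03773761838243603 z [-0.001 -0.    -1.   ]
q [ 0.18  0.41 -0.7   2.06  0.36  0.8  -0.6 ] F [-0.5  2.2 -2.8] w mm 10.529501284962688
```

```bash
python3 -m crank '[[[0,-0.0015,0.0045],[0,0,0],0.0],[[0,-0.0015,0.0045],[0,0,0],0.0],[[0,-0.001,0.0045],[0,0,0],0.0],[[0,-0.001,0.004],[0,0,0],0.0],[[0,0,0],[0,0,0],0.0]]' 
python3 st.py;python3 - <<'E'
from h import *
for n in("scene",):
    im,d=bot.read_camera(n)
    cv2.imwrite('pics/s4.png',cv2.resize(im[150:320,280:420,::-1],None,fx=3.5,fy=3.5))
E
```

```text
t: 8.68
eef_pos: [0.4639, 0.1332, 0.1168]
tool_rot: [-0.0, 0.656, 0.755, -0.001]
contact_force: [-5.6, 1.2, 0.2]
gripper_width: 0.125
t 8.675 jig xyz mm [-65.5  94.5 116.8] toolx·jigy,tooly·jigx 0.9999997315121644 0.9999982704094978 yawerr deg 0.03846316350961185 z [-0.002 -0.001 -1.   ]
q [ 0.16  0.43 -0.69  2.08  0.39  0.76 -0.63] F [-5.6  1.2  0.2] w mm 10.669361502917011
```

View pics/s4.png

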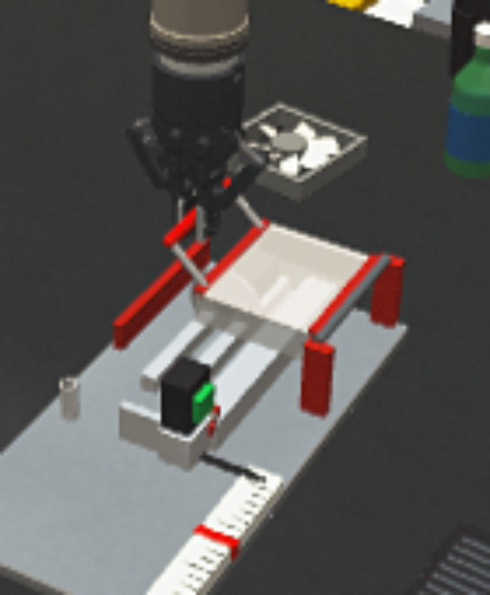

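Nearly closed: the panel looks level at about crop px (285,275). I'll push down gently until it presses on the stop.

```bash
python3 -m crank '[[[0,0,0.002],[0,0,0],0.0],[[0,0,0.002],[0,0,0],0.0],[[0,0,0],[0,0,0],0.0],[[0,0,0],[0,0,0],0.0]]' 
python3 st.py; python3 -m crank '[[[0,0,0.002],[0,0,0],0.0],[[0,0,0.002],[0,0,0],0.0],[[0,0,0],[0,0,0],0.0],[[0,0,0],[0,0,0],0.0]]' 
python3 st.py
```

```text
t: 9.22
eef_pos: [0.4631, 0.1331, 0.1131]
tool_rot: [-0.001, 0.656, 0.755, -0.002]
contact_force: [-8.5, 1.2, 4.6]
gripper_width: 0.124
t 9.225 jig xyz mm [-66.3  94.5 113.1] toolx·jigy,tooly·jigx 0.9999992809881304 0.9999944801066377 yawerr deg 0.03779427160243735 z [-0.003 -0.001 -1.   ]
q [ 0.16  0.43 -0.68  2.09  0.4   0.76 -0.64] F [-8.5  1.2  4.6] w mm 10.626160999677754
t: 9.72
eef_pos: [0.4632, 0.1332, 0.1116]
tool_rot: [0.0, 0.656, 0.755, -0.002]
contact_force: [-19.6, -3.8, 37.2]
gripper_width: 0.125
t 9.725 jig xyz mm [-66.2  94.6 111.6] toolx·jigy,tooly·jigx 0.9999938837206332 0.9999961785564592 yawerr deg 0.037145898976281955 z [-0.002 -0.004 -1.   ]
q [ 0.15  0.43 -0.68  2.09  0.4   0.75 -0.64] F [-19.6  -3.8  37.2] w mm 10.714663071867024
```

The upward force rose to 37 N as the height stopped changing, so the guard is on its stop. I'll ease off, open the fingers, then lift clear.

```bash
python3 -m crank '[[[0,0.001,-0.002],[0,0,0],0.0],[[0,0,0],[0,0,0],0.0]]'; python3 -m crank '[[[0,0,0],[0,0,0],0.04],[[0,0,0],[0,0,0],0.04],[[0,0,0],[0,0,0],0.05],[[0,0,0],[0,0,0],0.05],[[0,0,-0.02],[0,0,0],0.05],[[0,0,-0.03],[0,0,0],0.05],[[0,0,-0.03],[0,0,0],0.05],[[0,0,-0.02],[0,0,0],0.05]]' 
python3 st.py;python3 - <<'E'
from h import *
for n in("scene",):
    im,d=bot.read_camera(n);np.savez(f"pics/{n}5.npz",im=im,d=d)
    cv2.imwrite('pics/s5.png',cv2.resize(im[150:320,280:420,::-1],None,fx=3.5,fy=3.5))
E
```

```text
t: 9.98
eef_pos: [0.4631, 0.1331, 0.1119]
tool_rot: [-0.001, 0.656, 0.755, -0.003]
contact_force: [-15.5, -0.9, 19.1]
gripper_width: 0.126
t: 10.98
eef_pos: [0.4662, 0.1337, 0.2128]
tool_rot: [0.0, 0.656, 0.755, 0.001]
contact_force: [0.6, -0.3, -0.8]
gripper_width: 0.586
t 10.975 jig xyz mm [-63.1  94.7 212.8] toolx·jigy,tooly·jigx 0.999999893453403 0.9999987502030095 yawerr deg 0.025716216435610954 z [ 0.001  0.    -1.   ]
q [ 0.25  0.29 -0.76  1.99  0.24  0.95 -0.5 ] F [ 0.6 -0.3 -0.8] w mm 50.05109636259823
```

View pics/s5.png

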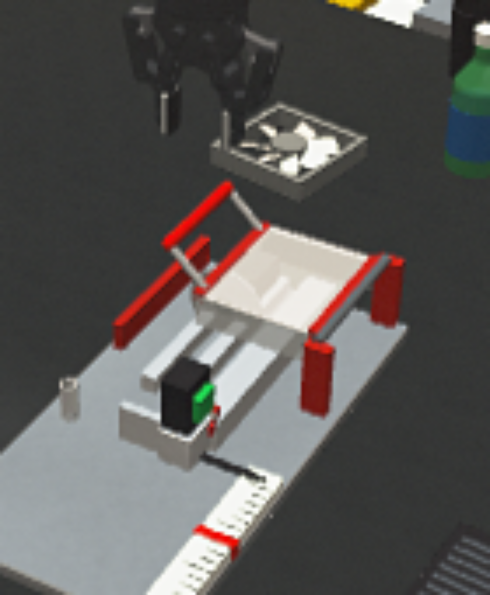

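Guard is closed. Let me check the bar position, then move over the grip.

```bash
python3 - <<'E'
from h import *
import runpy
a=np.load('pics/scene5.npz')
j=np.load('jig.npz');O=j['O'];y=float(j['yaw']);ex=np.array([np.cos(y),np.sin(y)]);ey=np.array([-ex[1],ex[0]])
for z in(.12,):
  w=onz('scene',[[280+198/3.5,150+213/3.5]],z)[0];print('bar jig',(w[:2]-O)@ex,(w[:2]-O)@ey,w)
u,v=280+198/3.5,150+213/3.5
print(atd('scene',[[u,v]],[a['d'][int(round(v)),int(round(u))]]))
E
python3 -m crank '[[[-0.031,0.0155,0],[0,0,0],0.06],[[-0.031,0.0155,0],[0,0,0],0.06],[[-0.031,0.0155,0],[0,0,0],0.06],[[-0.031,0.0155,0],[0,0,0],0.06],[[-0.031,0.0155,0],[0,0,0],0.06],[[-0.03,0.0155,0],[0,0,0],0.06],[[0,0,0],[0,0,0],0.06]]' 
python3 st.py
```

```text
bar jig -0.0686681093140052 0.1036047604642678 [0.45950688 0.14177017 0.12      ]
[[0.4666055  0.13228243 0.12759229]]
t: 11.9
eef_pos: [0.5844, -0.0399, 0.2103]
tool_rot: [0.0, 0.658, 0.753, -0.0]
contact_force: [0.7, 0.9, -0.6]
gripper_width: 0.704
t 11.9 jig xyz mm [ 29.9 -93.6 210.3] toolx·jigy,tooly·jigx 0.9999905512191788 0.9999905434962896 yawerr deg -0.24659678434852886 z [-0.001 -0.001 -1.   ]
q [ 0.46  0.44 -0.65  1.78  0.31  1.03 -0.17] F [ 0.7  0.9 -0.6] w mm 60.13150913851552
```

The bar is at (-67, 101) with its top surface at about 127 mm, which fits the closed guard. Descending over the grip.

```bash
python3 -m crank '[[[0,0.0005,0.02],[0,0,0],0.06],[[0,0,0.025],[0,0,0],0.06],[[0,0,0.025],[0,0,0],0.06],[[0,0,0],[0,0,0],0.06],[[0,0,0],[0,0,0],0.06]]' 
python3 st.py;python3 - <<'E'
from h import *
for n in("scene",):
    im,d=bot.read_camera(n);np.savez(f"pics/{n}6.npz",im=im,d=d)
    cv2.imwrite('pics/s6.png',cv2.resize(im[180:320,270:400,::-1],None,fx=4,fy=4))
E
```

```text
t: 12.52
eef_pos: [0.584, -0.0358, 0.1416]
tool_rot: [-0.0, 0.656, 0.755, 0.0]
contact_force: [0.8, 0.6, 0.5]
gripper_width: 0.703
t 12.525 jig xyz mm [ 30.  -89.4 141.6] toolx·jigy,tooly·jigx 0.9999982496602718 0.999998303408716 yawerr deg 0.10512589127489233 z [ 0.  0. -1.]
q [ 0.42  0.52 -0.62  1.84  0.38  0.9  -0.23] F [0.8 0.6 0.5] w mm 60.013532259066025
```

View pics/s6.png

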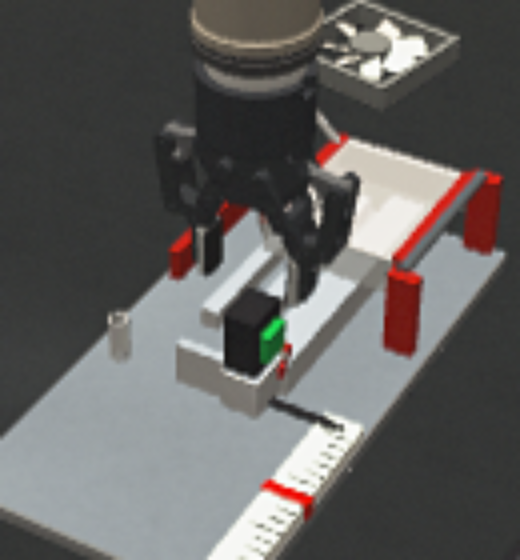

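The open fingers straddle the grip at about crop px (252,330). Going down to grip height.

```bash
python3 -m crank '[[[0,0,0.018],[0,0,0],0.06],[[0,0,0.018],[0,0,0],0.06],[[0,0,0.017],[0,0,0],0.06],[[0,0,0],[0,0,0],0.06],[[0,0,0],[0,0,0],0.06]]' 
python3 st.py;python3 - <<'E'
from h import *
for n in("scene",):
    im,d=bot.read_camera(n);np.savez(f"pics/{n}7.npz",im=im,d=d)
    cv2.imwrite('pics/s7.png',cv2.resize(im[180:320,270:400,::-1],None,fx=4,fy=4))
E
```

```text
t: 13.2
eef_pos: [0.5842, -0.0365, 0.0884]
tool_rot: [-0.0, 0.656, 0.755, 0.0]
contact_force: [-0.6, -0.5, -1.1]
gripper_width: 0.702
t 13.2 jig xyz mm [ 30.2 -90.2  88.4] toolx·jigy,tooly·jigx 0.9999997986238216 0.9999998065752914 yawerr deg 0.03480462367372839 z [ 0.  0. -1.]
q [ 0.39  0.59 -0.58  1.87  0.43  0.81 -0.27] F [-0.6 -0.5 -1.1] w mm 59.967341436260845
```

View pics/s7.png

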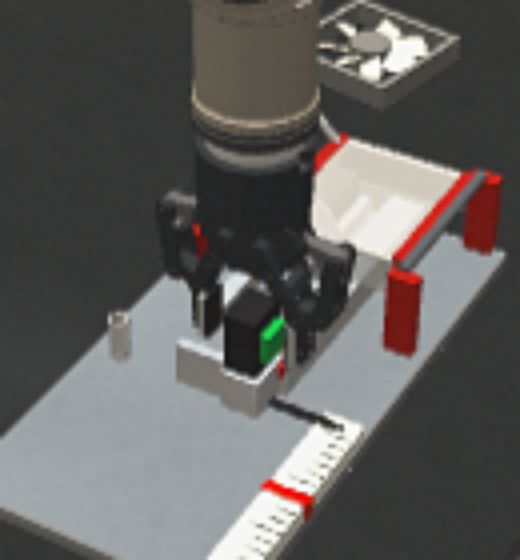

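The pad tips sit at about (208,330) and (300,355), with their middle at (254,342), which matches the grip's axis at that height. Squeezing now.

```bash
python3 -m crank '[[[0,0,0],[0,0,0],0.0],[[0,0,0],[0,0,0],0.0],[[0,0,0],[0,0,0],0.0],[[0,0,0],[0,0,0],0.0],[[0,0,0],[0,0,0],0.0],[[0,0,0],[0,0,0],0.0]]' 25
python3 st.py
```

```text
t: 14.0
eef_pos: [0.5828, -0.037, 0.0893]
tool_rot: [-0.0, 0.656, 0.754, -0.001]
contact_force: [-6.6, -0.6, 11.2]
gripper_width: 0.296
t 14.0 jig xyz mm [ 28.8 -90.5  89.3] toolx·jigy,tooly·jigx 0.9999994272420598 0.9999973286822759 yawerr deg 0.010077939578836173 z [-0.002 -0.001 -1.   ]
q [ 0.39  0.59 -0.58  1.87  0.43  0.81 -0.27] F [-6.6 -0.6 11.2] w mm 25.304609273699494
```

It holds flush at 25.3 mm (the bar also read about 1.3 mm low). I'll draw the stop out along tool -x.

```bash
python3 -m crank '[[[-0.004,0,0],[0,0,0],0.0],[[-0.008,0,0],[0,0,0],0.0],[[-0.01,0,0],[0,0,0],0.0],[[-0.01,0,0],[0,0,0],0.0],[[-0.01,0,0],[0,0,0],0.0],[[-0.01,0,0],[0,0,0],0.0],[[-0.008,0,0],[0,0,0],0.0],[[-0.004,0,0],[0,0,0],0.0],[[0,0,0],[0,0,0],0.0]]'
python3 st.py;python3 - <<'E'
from h import *
for n in("scene","top"):
    im,d=bot.read_camera(n);np.savez(f"pics/{n}8.npz",im=im,d=d)
    if n=='scene':cv2.imwrite('pics/s8.png',cv2.resize(im[220:330,290:390,::-1],None,fx=5,fy=5))
    else:cv2.imwrite('pics/t8.png',cv2.resize(im[160:240,310:410,::-1],None,fx=6,fy=6))
E
```

```text
t: 15.12
eef_pos: [0.5917, -0.0998, 0.0894]
tool_rot: [-0.001, 0.656, 0.755, -0.001]
contact_force: [-7.2, 2.8, 10.2]
gripper_width: 0.303
t 15.125 jig xyz mm [  28.8 -154.    89.4] toolx·jigy,tooly·jigx 0.9999999419143013 0.9999971902096404 yawerr deg 0.018397636620469848 z [-0.002 -0.    -1.   ]
q [ 0.49  0.61 -0.57  1.83  0.43  0.83 -0.16] F [-7.2  2.8 10.2] w mm 25.905900465042194
```

View pics/s8.png

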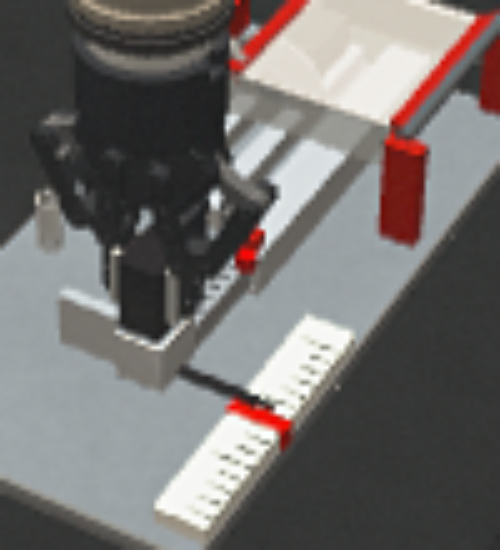

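View pics/t8.png

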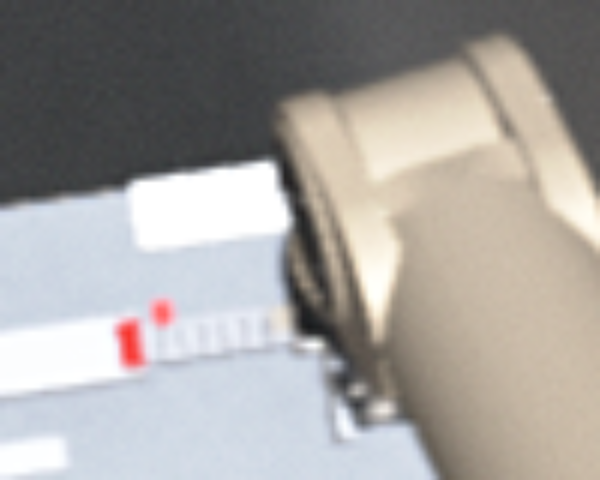

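The stop is out, with the pointer tip at about (267,402) and the red band centre at (262,423). The band is lower than the pointer in z, so I'll measure both with rays at their own heights.

```bash
python3 - <<'E'
from h import *
j=np.load('jig.npz');O=j['O'];y=float(j['yaw']);ex=np.array([np.cos(y),np.sin(y)]);ey=np.array([-ex[1],ex[0]])
J=lambda w:np.c_[(w[:,:2]-O)@ex,(w[:,:2]-O)@ey]*1000
def red(im):
    r,g,b=[im[...,i].astype(int) for i in range(3)];return (r>110)&(r-g>60)&(r-b>60)
for k,bx in(('0',(328,292,356,318)),('8',(328,292,356,318))):
    im=np.load(f'pics/scene{k}.npz')['im'];m=red(im);ys,xs=np.nonzero(m[bx[1]:bx[3],bx[0]:bx[2]]);P=np.c_[xs+bx[0],ys+bx[1]].astype(float)
    q=J(onz('scene',P,.027));c=q.mean(0);print(k,'band',len(P),c,q.min(0),q.max(0))
# dark pointer pixels
for k,bx in(('0',(334,274,362,292)),('8',(324,290,348,303))):
    im=np.load(f'pics/scene{k}.npz')['im'].astype(int);
    m=(im.max(2)<95);ys,xs=np.nonzero(m[bx[1]:bx[3],bx[0]:bx[2]]);P=np.c_[xs+bx[0],ys+bx[1]].astype(float)
    q=J(onz('scene',P,.035));print(k,'ptr');print(np.c_[P,q].round(1))
im=np.load('pics/top0.npz')['im'].astype(int);m=im.max(2)<110
ys,xs=np.nonzero(m[194:207,336:345]);P=np.c_[xs+336,ys+194].astype(float);print('top0 ptr',J(onz('top',P,.035)).round(1).tolist())
E
```

```text
0 band 43 [  92.78001465 -153.83244241] [  73.54059663 -167.01017189] [ 112.63853218 -147.67176503]
8 band 45 [  92.72593452 -153.54675341] [  73.54059663 -167.01017189] [ 112.63853218 -147.05018336]
0 ptr
[[338.  279.   42.  -83.3]
 [337.  280.   41.7 -88.3]
 [338.  280.   44.1 -86.9]
 [339.  280.   46.5 -85.5]
 [340.  280.   48.8 -84.1]
 [337.  281.   43.7 -91.9]
 [338.  281.   46.1 -90.5]
 [339.  281.   48.5 -89.1]
 [340.  281.   50.9 -87.7]
 [341.  281.   53.2 -86.3]
 [342.  281.   55.6 -85. ]
 [343.  281.   58.  -83.6]
 [339.  282.   50.5 -92.7]
 [340.  282.   52.8 -91.3]
 [341.  282.   55.2 -90. ]
 [342.  282.   57.6 -88.6]
 [343.  282.   60.  -87.2]
 [344.  282.   62.4 -85.8]
 [345.  282.   64.7 -84.4]
 [342.  283.   59.6 -92.2]
 [343.  283.   61.9 -90.8]
 [344.  283.   64.3 -89.4]
 [345.  283.   66.7 -88. ]
 [346.  283.   69.1 -86.6]
 [347.  283.   71.4 -85.2]
 [348.  283.   73.8 -83.9]
 [344.  284.   66.3 -93. ]
 [345.  284.   68.6 -91.6]
 [346.  284.   71.  -90.2]
 [347.  284.   73.4 -88.8]
 [348.  284.   75.7 -87.5]
 [349.  284.   78.1 -86.1]
 [350.  284.   80.5 -84.7]
 [3
[... 1822 characters left out ...]
ne]
        ~~~^^^^^^
  File "h.py", line 5, in ray
    p=cv2.undistortPoints(np.array(px,float).reshape(-1,1,2),K,c['D']).reshape(-1,2)
      ~~~~~~~~~~~~~~~~~~~^^^^^^^^^^^^^^^^^^^^^^^^^^^^^^^^^^^^^^^^^^^^^
cv2.error: OpenCV(4.12.0) /io/opencv/modules/calib3d/src/undistort.dispatch.cpp:347: error: (-215:Assertion failed) CV_IS_MAT(_src) && CV_IS_MAT(_dst) && (_src->rows == 1 || _src->cols == 1) && (_dst->rows == 1 || _dst->cols == 1) && _src->cols + _src->rows - 1 == _dst->rows + _dst->cols - 1 && (CV_MAT_TYPE(_src->type) == CV_32FC2 || CV_MAT_TYPE(_src->type) == CV_64FC2) && (CV_MAT_TYPE(_dst->type) == CV_32FC2 || CV_MAT_TYPE(_dst->type) == CV_64FC2) in function 'cvUndistortPointsInternal'
```

```bash
python3 - <<'E'
from h import *
j=np.load('jig.npz');O=j['O'];y=float(j['yaw']);ex=np.array([np.cos(y),np.sin(y)]);ey=np.array([-ex[1],ex[0]])
J=lambda w:np.c_[(w[:,:2]-O)@ex,(w[:,:2]-O)@ey]*1000
im=np.load('pics/top0.npz')['im'].astype(int)
# darkness-weighted pointer columns per row; redness-weighted band columns per row
for v in range(197,205):
    s=im[v,335:345].mean(1);w=np.clip(np.median(s)-s-15,0,None)
    if w.sum()>0:
        u=(w*np.arange(335,345)).sum()/w.sum();print('ptr',v,round(u,2),J(onz('top',[[u,v]],.035)).round(1),w.sum().round())
for v in range(186,198):
    s=im[v,354:368];w=np.clip(s[:,0]-s[:,1]-30,0,None)
    if w.sum()>0:
        u=(w*np.arange(354,368)).sum()/w.sum();print('band',v,round(u,2),J(onz('top',[[u,v]],.027)).round(1),w.sum())
im=np.load('pics/scene8.npz')['im'].astype(int)
m=(im[...,0]-im[...,1]>60);ys,xs=np.nonzero(m[292:318,328:356]);P=np.c_[xs+328,ys+292].astype(float);q=J(onz('scene',P,.027))
for a,b,c in zip(P,q,im[ys+292,xs+328]):print(a,b.round(1),c)
E
```

```text
ptr 197 339.0 [[ 86.  -89.8]] 43.0
ptr 198 339.0 [[ 83.2 -89.4]] 44.0
ptr 199 339.19 [[ 80.2 -89.5]] 61.0
ptr 200 339.53 [[ 77.2 -90. ]] 144.0
ptr 201 339.71 [[ 74.3 -90.1]] 191.0
ptr 202 339.77 [[ 71.4 -89.8]] 176.0
ptr 203 339.97 [[ 68.5 -90. ]] 171.0
ptr 204 340.07 [[ 65.6 -89.8]] 185.0
band 186 359.67 [[ 110.4 -154.4]] 441
band 187 360.08 [[ 107.3 -155.1]] 289
band 188 360.29 [[ 104.3 -155.2]] 259
band 189 360.48 [[ 101.4 -155.3]] 234
band 190 360.51 [[  98.5 -155. ]] 231
band 191 360.72 [[  95.5 -155.1]] 210
band 192 361.13 [[  92.4 -155.9]] 173
band 193 361.29 [[  89.5 -155.9]] 177
band 194 361.38 [[  86.5 -155.7]] 201
band 195 361.53 [[  83.6 -155.7]] 206
band 196 361.67 [[  80.7 -155.6]] 201
band 197 361.9 [[  77.7 -155.8]] 194
[337. 299.] [  74.4 -146.5] [95 34 34]
[336. 300.] [  74.  -151.1] [233 102  97]
[337. 300.] [  76.3 -149.8] [229  26  13]
[338. 300.] [  78.6 -148.5] [139  32  29]
[335. 301.] [  73.5 -155.8] [214  90  85]
[336. 301.] [  75.8 -154.4] [246   3   0]
[337. 301.] [  78.1 -153.1] [247  11   0]
[338. 301.] [  80.4 -151.8] [251  17   2]
[339. 301.] [  82.7 -
[... 997 characters left out ...]
] [  99.4 -153.6] [242   5   0]
[345. 304.] [ 101.7 -152.3] [243   8   0]
[346. 304.] [ 104.  -150.9] [246  10   0]
[347. 304.] [ 106.2 -149.6] [248   6   0]
[348. 304.] [ 108.5 -148.3] [150  75  66]
[343. 305.] [  98.9 -158.1] [235 171 154]
[344. 305.] [ 101.2 -156.8] [241 114 104]
[345. 305.] [ 103.5 -155.5] [241  44  32]
[346. 305.] [ 105.7 -154.2] [245  13   2]
[347. 305.] [ 108.  -152.9] [222  21   4]
[346. 306.] [ 107.5 -157.4] [183  15   8]
[347. 306.] [ 109.7 -156.1] [97 24 22]
[346. 307.] [ 109.2 -160.6] [114  14  11]
[347. 307.] [ 111.4 -159.3] [103  19  15]
[346. 308.] [ 110.9 -163.8] [119  14   8]
[347. 308.] [ 113.2 -162.5] [105  28  25]
[346. 309.] [ 112.6 -167. ] [117  25  21]
```

Top view needs 65.6 mm of travel and 63.5 mm is done, so about 2 mm remain. The scene view says about 1.3 mm remain. I'll move 1.7 mm further and settle.

```bash
python3 -m crank '[[[-0.0017,0,0],[0,0,0],0.0],[[0,0,0],[0,0,0],0.0],[[0,0,0],[0,0,0],0.0],[[0,0,0],[0,0,0],0.0]]'
python3 st.py;python3 - <<'E'
from h import *
j=np.load('jig.npz');O=j['O'];y=float(j['yaw']);ex=np.array([np.cos(y),np.sin(y)]);ey=np.array([-ex[1],ex[0]])
J=lambda w:np.c_[(w[:,:2]-O)@ex,(w[:,:2]-O)@ey]*1000
im,d=bot.read_camera('scene');np.savez("pics/scene9.npz",im=im,d=d)
cv2.imwrite('pics/s9.png',cv2.resize(im[220:330,290:390,::-1],None,fx=5,fy=5))
cv2.imwrite('pics/s9full.png',im[:,:,::-1])
m=im.astype(int).max(2)<95;ys,xs=np.nonzero(m[290:304,326:346]);q=J(onz('scene',np.c_[xs+326,ys+290],.035));print('ptr y',np.median(q[q[:,0]>50][:,1]))
E
python3 st.py
```

```text
t: 15.72
eef_pos: [0.5918, -0.101, 0.0893]
tool_rot: [-0.001, 0.656, 0.755, -0.001]
contact_force: [-7.0, 1.7, 9.7]
gripper_width: 0.3
t 15.725 jig xyz mm [  28.8 -155.2   89.3] toolx·jigy,tooly·jigx 0.9999997328902769 0.9999967013710852 yawerr deg 0.040303591292839315 z [-0.002 -0.    -1.   ]
q [ 0.49  0.61 -0.57  1.83  0.43  0.83 -0.16] F [-7.   1.7  9.7] w mm 25.657093206913366
ptr y -152.57131919200475
t 15.775 jig xyz mm [  28.8 -155.2   89.4] toolx·jigy,tooly·jigx 0.9999996957176708 0.9999968454133215 yawerr deg 0.043504368886646654 z [-0.002 -0.    -1.   ]
q [ 0.49  0.61 -0.57  1.83  0.43  0.83 -0.16] F [-7.5  2.3 11.1] w mm 25.57585707648792
```

View pics/s9.png

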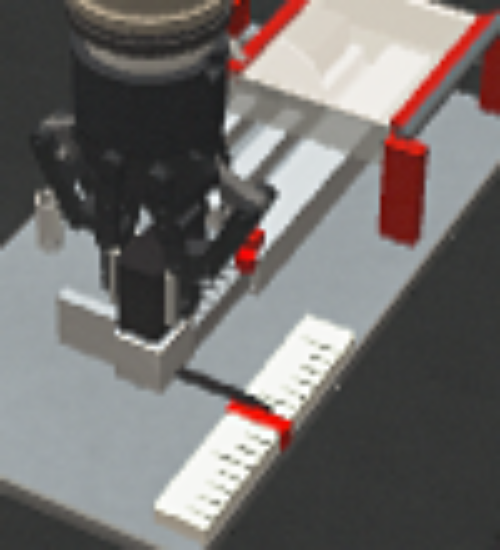

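View pics/s9full.png

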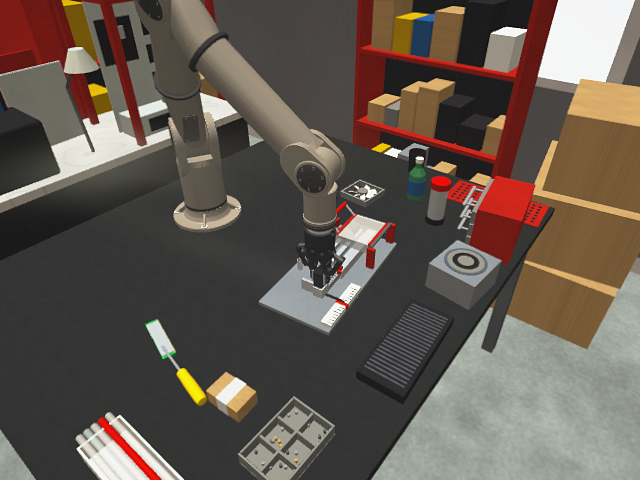

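The pointer (tip at about (270,405) in the crop) now lies over the band, 0.2 to 0.9 mm from its middle. The guard is closed, the opening reads 25.6 mm, and the bystanders are where they were. Handing in.

```bash
python3 -c "
from station import bot
print(bot.hand_in())"
```

```text
the job is handed in; nothing more can be done
None
```

The job is handed in at about 15.8 s of the 48 s allowed. The hand-in gave no verdict, so success rests on my own checks below.

**Guard:** I pinched the red bar and swung it slowly down its arc until the push on the stop reached about 37 N, with the tool height no longer changing. After I let go, the picture showed the bar near (-67, 101) mm with its top at about 127 mm, which fits the closed position. I couldn't read the guard angle or speed directly, but each step turned it at about 0.6 rad/s or less.

**Length stop:** I pinched the grip across the button with 25 N and drew the stop out about 65 mm. The opening read 25.6 mm, so the button is flush, given that the same reading was about 1.3 mm low on the 12 mm bar. The arm is still holding the grip there.

**Pointer:** The two views disagree slightly:
- **Scene camera:** the pointer was about 0.2 mm from the band's middle.
- **Top camera:** working from its start picture, about 0.9 mm remained. It couldn't confirm this at the end because the arm blocked its view.

Both are well inside the 5 mm allowed.

**Bystanders:** None had visibly moved in the last scene picture; I didn't measure their positions.

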